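# Shingle the roof of a display chalet

### The arm

A 7-joint arm with a two-finger parallel gripper is mounted at the origin on the work surface. World frame = base frame: x ahead of the robot, y to its left, z up, the work surface at z = 0. Lengths are in m, angles in rad, forces in N, time in s.
With the tool pointing down it reaches from about 0.425 to 0.825 m from the base axis. Payload 3.6 kg.
Tool frame: the origin (TCP) lies where the fingers leave the gripper's body, on its centre line; the fingertips stand 73 mm ahead of it and the grasp point (between the pads) lies 54 mm ahead of it; x points along the fingers, y is the direction in which the jaws open and shut, and the axes are right-handed (so a half turn about x gives the same grasp; the last joint's range is limited). The gripper opens to 85 mm and grips with 20 to 120 N. Pads are 22 mm wide; open, the fingers measure 114 mm over their backs; the gripper's body (76 mm by 85 mm) begins 54 mm behind the grasp point. The pads swing forward as they close: fully open they stand 13 mm farther back than shut.
Start: joints at [1.115, 0.615, -0.013, 1.423, 0.008, 1.103, -0.04], TCP at [0.271, -0.591, 0.304] pointing down, gripper open.
Joint ranges: [-3.12, 3.12], [-0.3, 2.06], [-1.34, 1.32], [0.26, 2.42], [-1.36, 4.5], [0.01, 1.98], [-2.84, 2.84]. Speed limits (rad/s): [2.79, 2.79, 3.14, 3.14, 3.14, 3.14, 3.14].

### API

Orientations are given as a unit quaternion [x, y, z, w].
In Python, from station import arm, snapshot, camera_info, ticket gives the robot as it stands. Calls block until the motion is done:
- arm.movep(position, orientation): joint-space move of the TCP to a pose.
- arm.line_to(position, velocity=0.15, ori=None): straight line of the TCP; ori=None keeps the orientation; velocity is the mean speed in m/s.
- arm.move_j(angles): joint-space move.
- arm.move_gripper(opening, effort=None): opening from 0.0 (shut) to 1.0 (fully open); effort is the grip in N (None keeps the last); returns when the fingers have stopped.
- arm.pause(seconds).
- arm.ik(position, orientation): joint angles nearest the present ones, or None.
- snapshot(name): name is "side" or "top"; returns the picture (384x512x3 uint8, blue, green, red); there is no depth.
- camera_info(name): a dict with "fx", "fy", "cx", "cy" (pixels), "dist_coeffs" ([k1, k2, p1, p2, k3] as OpenCV has them; the pictures are not rectified), "R" (3x3) and "t" (3): a world point X has camera coordinates R X + t. Camera axes: x right, y down, z forward; pixel columns grow to the right and rows downward; lengths in m; the calibration is good to about 2 mm. A picture is of the moment at which its call begins. camera_info takes no time and is no camera call.
A pose or a line that the arm cannot do raises arm.MotionError and nothing moves.
- ticket.finish_job(): hands the job in, once; it reports no verdict.
Readings, each from a call of its own:
- arm.read_time(): time.
- arm.read_joint_positions(): joint angles.
- arm.read_dq(): joint speeds.
- arm.read_effort(): joint torques, N m.
- arm.read_tool_pos(): TCP position.
- arm.read_eef_rot(): TCP orientation.
- arm.read_ft_force(): force on the tool from outside, world axes, zero at the start.
- arm.read_wrist_torque(): the same for the moment, N m.
- arm.read_opening(): opening from 0.0 (shut) to 1.0 (fully open).
Only numpy, scipy, OpenCV 4.12 (cv2) and the standard library are available. Lean on these libraries where they do the work, as an engineer would, in place of code of your own. Each camera call takes 0.05 s, during which the arm holds its last target. There are 200 camera calls.

### The job

The green eave strip is stuck in its grey press mould: push it out from behind with the push stick, through the hole in the mould's back wall. Then shingle the little chalet's roof from the eave up with every strip there is, the green one lowest and the red ones after it, each overlapping the one below, centred side to side and with its lower edge on the next black line. Put the push stick away in the open drawer and shut the drawer fully; do not knock over or shove aside the three paint jars and the green-banded bauble.

Things in the scene. Friction and masses are not known exactly. Their poses are not given: they have to be found in the camera images.
- deck: plywood roof deck of the white chalet (fixed), 136 mm wide, pitched 25 degrees, low edge (eave) towards the robot. Origin: middle of the lowest black line on the deck's top surface, 72 mm above the table; x up the slope along the deck, y along the eave, z out of the deck. Black lines at x = 0, 40, 80, 120 mm; deck from x = -8 to 175. A strip laid right has its middle 29 mm above its line.
- line1 (a point): middle of the lowest black line (same axes as the deck): the green strip's lower edge goes over it. A dark cant batten, 100 mm long, at x = 2 to 14 mm, its top 9.8 falling to 7.6 mm above the deck, lifts that edge, so the strip lies like all later ones: upper edge on the deck, lower edge 10 mm off it, middle 8.5 mm off it, 10 degrees flatter than the deck (15 to the table).
- line2 (a point): middle of the second black line, for the lower edge of the second course, which lies on the first. Nothing but the batten stands above the deck; dry wood, held by friction, does not slide once laid.
- line3 (a point): middle of the third black line, for the third course
- line4 (a point): middle of the top black line, for the fourth course if there are three red strips
- eave_strip: green wooden shingle strip with white grooves, 58 mm (its x, laid up the slope) by 100 mm (its y, laid along the eave) by 7 mm thick (z), 35 g, origin at its middle; the same both ways round and both ways up. At the start it is in the mould's pocket, its y along the mould's x.
- strip_a: red wooden shingle strip, same make and size as the green one: 58 mm (x) by 100 mm (y) by 7 mm (z), origin at its middle, starts flat on the table. The red strips are alike and may go in any order. Two or three of them are there.
- strip_b: red wooden shingle strip, same make and size as the green one: 58 mm (x) by 100 mm (y) by 7 mm (z), origin at its middle, starts flat on the table. The red strips are alike and may go in any order. Two or three of them are there.
- strip_c: red wooden shingle strip, same make and size as the green one: 58 mm (x) by 100 mm (y) by 7 mm (z), origin at its middle, starts flat on the table. The red strips are alike and may go in any order. Two or three of them are there.
- mould: grey press mould with bright rims, fixed. Origin: under the pocket's middle; x is the push-out direction, from the hole in the back wall to the open mouth. Pocket 100 mm long, 58 mm wide, floor 10 mm above the table; over its back half (x below 5 mm), lips 19 to 25 mm up cover both long edges of the strip, 43 mm open between them. A sprung pad on the +y side holds the strip: 4 to 6 N moves it.
- hole (a point): outer mouth of the hole in the mould's back wall, 18 mm above the table, x = -58 mm in the mould's frame. The wall is 8 mm thick and 42 mm high; the hole is 28 mm wide and reaches from the pocket floor (10 mm) to 34 mm above the table.
- mouth (a point): middle of the pocket floor's front edge, where the strip comes out (x = 50 mm in the mould's frame). From here a tongue 40 mm wide, at floor height, runs on to x = 135 mm: a strip pushed out rests on it with its long edges free for the fingers.
- stick: square wooden push stick, 170 by 12 by 12 mm, 40 g, blue ends, origin at its middle, long axis its x; starts lying flat on the table.
- stick_end1 (a point): middle of the stick's end face at its x = +85 mm
- stick_end2 (a point): middle of the stick's other end face, x = -85 mm; either end may push
- drawer_floor (a point): point on the drawer's inner floor, 13 mm above the table, midway across, 55 mm behind the front panel; x points into the cabinet, y along its front. Inside, the drawer is 190 mm (x) by 230 mm (y); its walls rise 50 mm above the floor, the front panel 57 mm. It stands open by itself; push its front (panel 10 mm thick, its outer face at x = -65 mm) along +x to shut it, 3 to 5 N.
- drawer (a joint): how much further the drawer of the low blue cabinet is open than 115 mm (m): -0.115 shut, 0.025 fully out. The cabinet's front edge (top 88 mm above the table) lies at x = 55 mm + this value from the drawer_floor  the stick goes in through the gap, 100 to 125 mm wide, between it and the front panel.
- pot_green: bystander: paint jar with green lid, 60 mm across, 60 mm high, origin under it
- pot_yellow: bystander: paint jar with yellow lid, 48 mm across, 50 mm high, origin under it
- jar_small: bystander: small white paint jar with red lid, 32 mm across, 40 mm high, origin under it
- bauble2: bystander: white bauble with green band on a wooden stand, 90 mm across, 138 mm high, origin under it
There are look-alikes about, which are no part of the job. Leave any orange look-alike of the stick alone.

How it is judged:
On the way, in this order (a step that is already met when the one before it is completed fails the run):
1. the push stick reaches in through the hole and the green strip is pushed at least 60 mm out of the mould (((x of stick_end1 in the frame of mould between -0.045 and 0.07 m and y of stick_end1 in the frame of mould between -0.025 and 0.025 m and z of stick_end1 in the frame of mould between 0.008 and 0.034 m) or (x of stick_end2 in the frame of mould between -0.045 and 0.07 m and y of stick_end2 in the frame of mould between -0.025 and 0.025 m and z of stick_end2 in the frame of mould between 0.008 and 0.034 m)) and x of eave_strip in the frame of mould above 0.06 m).
2. the green strip lies on the roof at the lowest line, let go (x of eave_strip in the frame of deck between 0.0232 and 0.0352 m and y of eave_strip in the frame of deck between -0.009 and 0.009 m and z of eave_strip in the frame of deck between 0.0055 and 0.012 m and angle between the y axis of eave_strip and the y axis of deck, either way round below 0.1 rad and contact force between the fingers and eave_strip below 0.1 N and linear speed of eave_strip below 0.02 m/s), for 0.2 s.
At the end, for the whole second after the job is handed in: Green strip on the lowest line, each red one on a line above, no gap: lower edge within 6 mm of its line, centred within 9 mm, parallel within 0.1 rad, lying on the course below (middle 5.5 to 12 mm off the deck). Stick in the drawer, drawer within 10 mm of shut. All at rest (x of eave_strip in the frame of deck between 0.0232 and 0.0352 m and y of eave_strip in the frame of deck between -0.009 and 0.009 m and z of eave_strip in the frame of deck between 0.0055 and 0.012 m and angle between the y axis of eave_strip and the y axis of deck, either way round below 0.1 rad and ((x of strip_a in the frame of deck between 0.0632 and 0.0752 m and y of strip_a in the frame of deck between -0.009 and 0.009 m and z of strip_a in the frame of deck between 0.0055 and 0.012 m and angle between the y axis of strip_a and the y axis of deck, either way round below 0.1 rad) or (x of strip_a in the frame of deck between 0.1032 and 0.1152 m and y of strip_a in the frame of deck between -0.009 and 0.009 m and z of strip_a in the frame of deck between 0.0055 and 0.012 m and angle between the y axis of strip_a and the y axis of deck, either way round below 0.1 rad) or (x of strip_a in the frame of deck between 0.1432 and 0.1552 m and y of strip_a in the frame of deck between -0.009 and 0.009 m and z of strip_a in the frame of deck between 0.0055 and 0.012 m and angle between the y axis of strip_a and the y axis of deck, either way round below 0.1 rad)) and ((x of strip_b in the frame of deck between 0.0632 and 0.0752 m and y of strip_b in the frame of deck between -0.009 and 0.009 m and z of strip_b in the frame of deck between 0.0055 and 0.012 m and angle between the y axis of strip_b and the y axis of deck, either way round below 0.1 rad) or (x of strip_b in the frame of deck between 0.1032 and 0.1152 m and y of strip_b in the frame of deck between -0.009 and 0.009 m and z of strip_b in the frame of deck between 0.0055 and 0.012 m and angle between the y axis of strip_b and the y axis of deck, either way round below 0.1 rad) or (x of strip_b in the frame of deck between 0.1432 and 0.1552 m and y of strip_b in the frame of deck between -0.009 and 0.009 m and z of strip_b in the frame of deck between 0.0055 and 0.012 m and angle between the y axis of strip_b and the y axis of deck, either way round below 0.1 rad)) and ((x of strip_c in the frame of deck between 0.0632 and 0.0752 m and y of strip_c in the frame of deck between -0.009 and 0.009 m and z of strip_c in the frame of deck between 0.0055 and 0.012 m and angle between the y axis of strip_c and the y axis of deck, either way round below 0.1 rad) or (x of strip_c in the frame of deck between 0.1032 and 0.1152 m and y of strip_c in the frame of deck between -0.009 and 0.009 m and z of strip_c in the frame of deck between 0.0055 and 0.012 m and angle between the y axis of strip_c and the y axis of deck, either way round below 0.1 rad) or (x of strip_c in the frame of deck between 0.1432 and 0.1552 m and y of strip_c in the frame of deck between -0.009 and 0.009 m and z of strip_c in the frame of deck between 0.0055 and 0.012 m and angle between the y axis of strip_c and the y axis of deck, either way round below 0.1 rad)) and x of stick in the frame of drawer_floor between -0.056 and 0.141 m and y of stick in the frame of drawer_floor between -0.116 and 0.116 m and z of stick in the frame of drawer_floor between 0 and 0.03 m and value of joint drawer below -0.105 m and linear speed of each of eave_strip, strip_a, strip_b, strip_c, stick below 0.02 m/s); the robot touches nothing.
It fails at once if a paint jar or the green-banded bauble shoved more than 50 mm (distance of any of pot_green, pot_yellow, jar_small, bauble2 from where it was at the start of the episode above 0.05 m).
It fails at once if a paint jar or the green-banded bauble knocked over (angle between any of pot_green, pot_yellow, jar_small, bauble2's own z axis and vertical above 0.6 rad).
Of strip_a, strip_b, strip_c only 2 to 3 are there at a start; the rules pass over those that are not, and their reading is None.
At some moment in a run one of stick, strip_a, strip_b, strip_c may be knocked a few centimetres aside while the robot is not near it.
Once in a run the grip may slacken for a moment while it holds something.
It also fails if it takes over 208 s, if anything falls off the work surface, if the arm or the gripper's body presses on something with over 40 N, if the wrist force passes 120 N, or if a joint passes its speed limit or range.

## Working session

There is one attempt and no reset: what is moved stays moved. The work goes in short steps, each a Python script; the robot and the scene stay as the last script left them, time stands still between calls to the robot, and variables do not carry over. Pictures are saved under pics/ and viewed, about 12 in all and at most 16, crops included, and the job is handed in when it is done.

```bash
ls; mkdir -p pics
python3 - <<'E'
from station import arm, snapshot, camera_info
import cv2
for n in("top","side"):
    im=snapshot(n); cv2.imwrite(f"pics/{n}0.png",cv2.resize(im,(800,600),interpolation=cv2.INTER_CUBIC)); cv2.imwrite(f"{n}0_raw.png",im)
    print(camera_info(n))
print(arm.read_eef_rot(),arm.read_time(), arm.read_opening())
E
```

```text
pics
{'fx': 365.7335903005688, 'fy': 365.7335903005688, 'cx': 258.8810619776942, 'cy': 190.7618536302167, 'dist_coeffs': array([-0.08563849,  0.        ,  0.        ,  0.        ,  0.        ]), 'R': array([[-0.0290158 , -0.99879503, -0.03957992],
       [-0.98832183,  0.03459239, -0.14840258],
       [ 0.14959292,  0.03481168, -0.98813466]]), 't': array([0.03890541, 0.52295389, 0.96294506])}
{'fx': 490.09476286177863, 'fy': 490.09476286177863, 'cx': 253.12544431474103, 'cy': 193.34882502881806, 'dist_coeffs': array([-0.06801272,  0.        ,  0.        ,  0.        ,  0.        ]), 'R': array([[ 0.78788818, -0.61581393,  0.00232728],
       [-0.40115018, -0.51610188, -0.75678094],
       [ 0.46723736,  0.59532517, -0.65366444]]), 't': array([-0.41534516,  0.29921494,  1.42943204])}
[-0.69063479 -0.15165082  0.69103632 -0.14998141] 0.1 1.0006591424922175
```

View pics/top0.png

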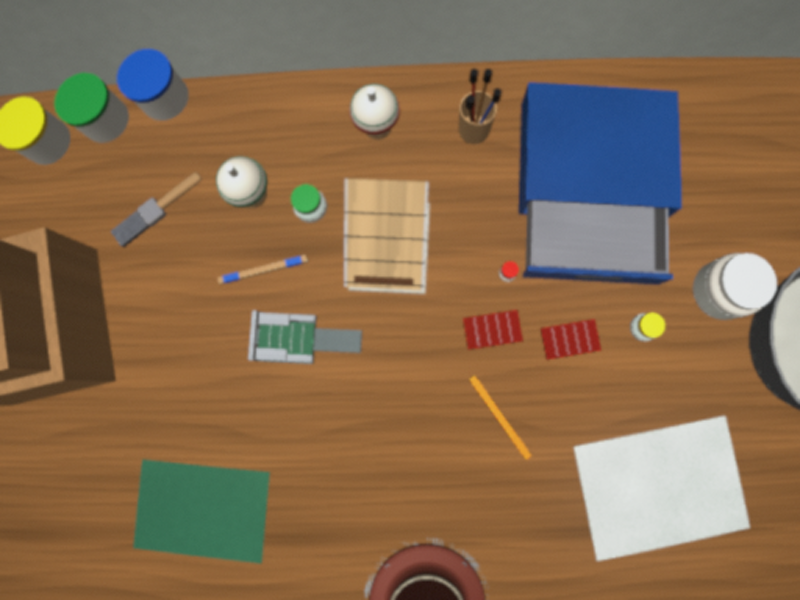

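View pics/side0.png

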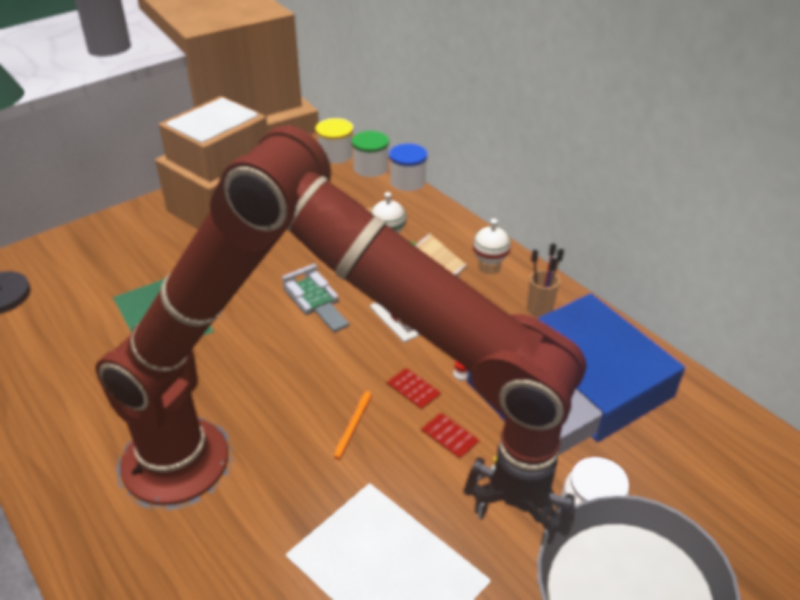

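Top view (800x600): stick at (262,269) with blue ends. The mould is at (285,337), its mouth facing right (-y). Chalet at (387,237), two red strips at (493,330) and (570,339), drawer at (598,235), orange decoy at (500,417). The side view shows the arm covering the chalet and drawer, so I'll enlarge crops of the top view.

```bash
cat > h.py <<'E'
import numpy as np, cv2
from station import arm, snapshot, camera_info, ticket
from scipy.spatial.transform import Rotation as Rot
def ray(px,z,n="top"):
    c=camera_info(n); K=np.array([[c["fx"],0,c["cx"]],[0,c["fy"],c["cy"]],[0,0,1]])
    u=cv2.undistortPoints(np.array(px,float).reshape(-1,1,2),K,c["dist_coeffs"])[:,0]
    d=np.c_[u,np.ones(len(u))]@c["R"]; o=-c["R"].T@c["t"]
    return o+d*((z-o[2])/d[:,2])[:,None]
def proj(P,n="top"):
    c=camera_info(n); K=np.array([[c["fx"],0,c["cx"]],[0,c["fy"],c["cy"]],[0,0,1]])
    return cv2.projectPoints(np.array(P,float).reshape(-1,1,3),cv2.Rodrigues(c["R"])[0],c["t"],K,c["dist_coeffs"])[0][:,0]
def blobs(im,lo,hi,z,amin=15):
    m=cv2.inRange(cv2.cvtColor(im,cv2.COLOR_BGR2HSV),np.array(lo),np.array(hi))
    m=cv2.morphologyEx(m,cv2.MORPH_CLOSE,np.ones((5,5)))
    out=[]
    for c in cv2.findContours(m,cv2.RETR_EXTERNAL,cv2.CHAIN_APPROX_NONE)[0]:
        if cv2.contourArea(c)<amin: continue
        r=cv2.minAreaRect(c); M=cv2.moments(c); p=[M["m10"]/M["m00"],M["m01"]/M["m00"]]
        b=ray(cv2.boxPoints(r),z); e=[b[1]-b[0],b[2]-b[1]]
        e=max(e,key=np.linalg.norm); out.append((np.round(p,1),cv2.contourArea(c),np.round(ray([p],z)[0][:2],4),round(np.degrees(np.arctan2(e[1],e[0])),1),np.round(sorted([np.linalg.norm(b[1]-b[0]),np.linalg.norm(b[2]-b[1])]),3)))
    return out
def crop(im,x0,y0,x1,y1,s,name):
    o=cv2.resize(im[y0:y1,x0:x1],None,fx=s,fy=s,interpolation=cv2.INTER_CUBIC)
    for c in range(-(-x0//10)*10,x1,10): cv2.putText(o,str(c),(int((c-x0+.5)*s)-8,8),0,.3,(255,255,255),1); cv2.line(o,(int((c-x0+.5)*s),10),(int((c-x0+.5)*s),16),(255,255,255),1)
    for r in range(-(-y0//10)*10,y1,10): cv2.putText(o,str(r),(0,int((r-y0+.5)*s)+3),0,.3,(255,255,255),1); cv2.line(o,(20,int((r-y0+.5)*s)),(26,int((r-y0+.5)*s)),(255,255,255),1)
    cv2.imwrite(name,o)
E
python3 - <<'E'
from h import *
im=cv2.imread("top0_raw.png")
crop(im,135,105,285,240,4.4,"pics/c1.png")
crop(im,290,50,445,235,3.2,"pics/c2.png")
print("red");[print(b) for b in blobs(im,(0,150,60),(8,255,255),.007)]
print("red2");[print(b) for b in blobs(im,(172,150,60),(180,255,255),.007)]
print("blue");[print(b) for b in blobs(im,(105,140,60),(125,255,255),.012,8)]
print("green");[print(b) for b in blobs(im,(60,80,30),(90,255,255),.017)]
E
```

```text
red
(array([272.3, 365.7]), 97.5, array([0.0519, 0.0009]), np.float64(-92.5), array([0.036, 0.113]))
(array([364.9, 216.7]), 690.0, array([ 0.4453, -0.2706]), np.float64(-82.1), array([0.058, 0.102]))
(array([315. , 210.5]), 686.0, array([ 0.4676, -0.1321]), np.float64(-82.5), array([0.058, 0.1  ]))
(array([326.1, 171.8]), 80.5, array([ 0.5766, -0.1693]), np.float64(176.6), array([0.028, 0.029]))
red2
blue
(array([147.6, 177.2]), 17.5, array([0.579, 0.344]), np.float64(-78.2), array([0.009, 0.023]))
(array([385.3, 174.8]), 186.5, array([ 0.5611, -0.3358]), np.float64(-95.8), array([0.011, 0.257]))
(array([187.5, 167.1]), 19.0, array([0.6043, 0.2268]), np.float64(-78.0), array([0.01 , 0.022]))
(array([384.1,  93.1]), 7176.5, array([ 0.8061, -0.3543]), np.float64(-91.4), array([0.257, 0.305]))
(array([92.1, 47.8]), 855.5, array([1.0042, 0.5381]), np.float64(-137.2), array([0.111, 0.117]))
green
(array([128.8, 326.6]), 4426.5, array([0.1616, 0.3926]), np.float64(-95.6), array([0.157, 0.234]))
(array([184.4, 215.6]), 479.5, array([0.4642, 0.2344]), np.float64(-91.8), array([0.051, 0.098]))
(array([195.3, 127. ]), 220.0, array([0.7217, 0.2029]), np.float64(-92.8), array([0.049, 0.05 ]))
(array([52. , 62.8]), 846.0, array([0.961, 0.668]), np.float64(-151.0), array([0.113, 0.119]))
```

View pics/c1.png

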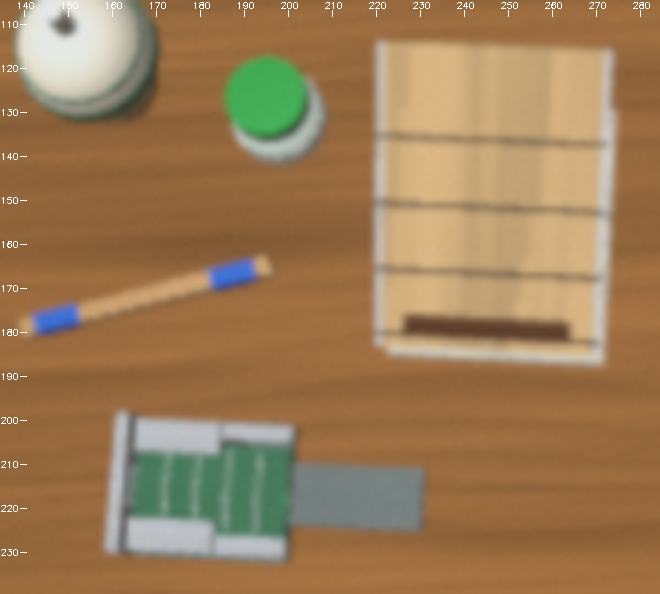

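View pics/c2.png

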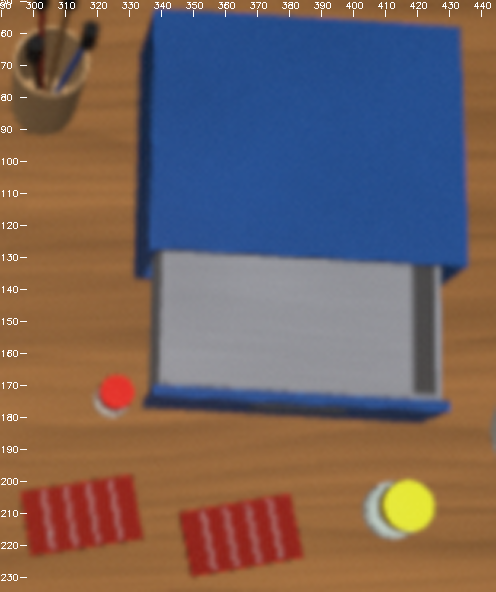

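Crop c1 shows:
- The stick ends are at raw (140,178) and (196,165).
- The mould's back rim corners are at raw (161,198) and (158,230), and the tongue end is at (230.9,210.6)-(230.2,225.2).
- The four deck lines run from (221,180)-(271,182.5) up to (221.5,134.7)-(272,137.5).

Crop c2 shows the two red strips, the drawer panel near row 175 and the cabinet edge near row 130. Next I fit the poses.

Run:
```python
from h import *
from scipy.optimize import least_squares
def T(p,L): 
    c,s=np.cos(p[2]),np.sin(p[2]); L=np.array(L,float); return np.c_[p[0]+c*L[:,0]-s*L[:,1],p[1]+s*L[:,0]+c*L[:,1],L[:,2]]
# mould: local x along push; image corners upper(+x world) = local +y? push dir -y world => local y = +x world
px=np.array([(230.9,210.6),(230.2,225.2),(161.1,197.9),(158.4,230)])
f=lambda p:(proj(T(p,[(.135,.02,.01),(.135,-.02,.01),(-.058,p[3],.042),(-.058,-p[3],.042)]))-px).ravel()
r=least_squares(f,[.464,.234,-1.57,.045]); print("mould",r.x.round(4),np.degrees(r.x[2]),r.fun.round(1))
m=r.x; print("hole",T(m,[(-.058,0,.018)]), "green visible px pred", proj(T(m,[(0,0,.017)])))
s,c=np.sin(np.radians(25)),np.cos(np.radians(25))
L=[];
for x in(0,.04,.08,.12):
    for y in(1,-1): L.append((x*c,y,.072+x*s))
px=np.array([(220.9,180),(270.9,182.5),(220.9,165.2),(271.8,167.9),(221.1,150.4),(272.5,152.9),(221.5,134.7),(272.2,137.5)])
def f(p):
    LL=[(a,b*p[3],z) for a,b,z in L]; return (proj(T(p,LL))-px).ravel()
r=least_squares(f,[.55,.04,0,.068]); print("deck",r.x.round(4),np.degrees(r.x[2]),r.fun.round(1))
print("panel",ray([(334.8,174.8),(429.8,177.3),(336.4,169.8),(429.8,174.5)],.07).round(4))
print("cab",ray([(337,127),(435.4,132.6)],.088).round(4))
print("jars yel",ray([(416.5,207)],.05),"small",ray([(326,172)],.04))
print(Rot.from_quat(arm.read_eef_rot()).as_matrix().round(3))
```

```text
mould [ 0.4644  0.2396 -1.6457  0.0444] -94.29045031575608 [ 0.   0.2 -0.1 -0.2 -0.  -0.   0.   0. ]
hole [[0.46877957 0.29739861 0.018     ]] green visible px pred [[182.57978174 215.55397359]]
deck [ 0.5462  0.0553 -0.089   0.0669] -5.097244166248804 [-0.  -0.1 -0.1 -0.   0.1  0.1 -0.3 -0.1  0.1 -0.  -0.3 -0.1 -0.2  0.4
  0.7 -0. ]
panel [[ 0.5553 -0.1824  0.07  ]
 [ 0.5398 -0.4373  0.07  ]
 [ 0.5687 -0.1875  0.07  ]
 [ 0.5474 -0.4381  0.07  ]]
cab [[ 0.6816 -0.1934  0.088 ]
 [ 0.6578 -0.4578  0.088 ]]
jars yel [[ 0.46330816 -0.4016074   0.05      ]] small [[ 0.56960582 -0.16403499  0.04      ]]
[[-0.001  0.417 -0.909]
 [ 0.002 -0.909 -0.417]
 [-1.    -0.002  0.   ]]
```

```bash
cat >> h.py <<'E'
MX=(.4644,.2396,np.radians(-94.3)); DK=(.5462,.0553,-.089); DR=(.612,-.316,np.radians(-5.2))
def loc(f,x,y): c,s=np.cos(f[2]),np.sin(f[2]); return np.array([f[0]+c*x-s*y,f[1]+s*x+c*y])
def ori(jaw,pitch=0,pos=None):
    """tool down, jaws along yaw `jaw`, fingers leaning forward along +jaw by pitch; sign of jaw with least joint travel"""
    j=np.array([np.cos(jaw),np.sin(jaw),0]); z=np.array([0,0,1.])
    d=np.sin(pitch)*j-np.cos(pitch)*z; y=np.cos(pitch)*j+np.sin(pitch)*z; best=None
    for s in(1,-1):
        q=Rot.from_matrix(np.c_[d,s*y,np.cross(d,s*y)]).as_quat()
        if pos is None: return q
        k=arm.ik(list(pos),list(q))
        if k is not None:
            c=abs(np.array(k)-arm.read_joint_positions()).max()
            if best is None or c<best[0]: best=(c,q)
    if best is None: raise RuntimeError(f"no ik {pos}")
    return best[1]
def st(t=""): print(t,"t%.1f"%arm.read_time(),"p",np.round(arm.read_tool_pos(),4),"F",np.round(arm.read_ft_force(),1),"op %.3f"%arm.read_opening())
def look(n="top",f=None):
    im=snapshot(n)
    if f: cv2.imwrite(f,im)
    return im
E
python3 - <<'E'
from h import *
im=look()
[print(b) for b in blobs(im,(105,140,60),(125,255,255),.012,8)[:5]]
ang=np.radians(-77.8); a=np.array([np.cos(ang),np.sin(ang)])
g=np.array([.5917,.2854])-.04*a
jaw=ang+np.pi/2
p=[*g,.2]; q=ori(jaw,0,p); arm.move_gripper(.45,40); arm.movep(p,q.tolist()); st("above")
arm.line_to([*g,.1],.15); arm.line_to([*g,.077],.04); st("down")
arm.move_gripper(0,60); st("grip")
arm.line_to([*g,.2],.15); st("up"); print(np.round(arm.read_joint_positions(),2))
im=look("top"); o=im[100:250,120:300]; s=look("side")
cv2.imwrite("pics/g1.png",cv2.resize(o,None,fx=4,fy=4,interpolation=cv2.INTER_CUBIC))
E
```

```text
(array([147.6, 177.2]), 17.5, array([0.579, 0.344]), np.float64(-78.2), array([0.009, 0.023]))
(array([385. , 174.8]), 178.0, array([ 0.5614, -0.3348]), np.float64(-95.2), array([0.011, 0.26 ]))
(array([187.5, 167.1]), 19.0, array([0.6043, 0.2268]), np.float64(-78.0), array([0.01 , 0.022]))
(array([384.2,  93.1]), 7174.0, array([ 0.8061, -0.3544]), np.float64(-91.4), array([0.257, 0.305]))
(array([92.1, 47.8]), 853.5, array([1.0042, 0.5381]), np.float64(-137.2), array([0.111, 0.117]))
above t4.1 p [0.5839 0.3234 0.2   ] F [-0.6  0.1  0.2] op 0.453
down t5.6 p [0.5833 0.3246 0.077 ] F [0.1 0.8 0.1] op 0.453
grip t6.0 p [0.5835 0.3248 0.0775] F [-0.9  0.2  1.9] op 0.114
up t6.9 p [0.5828 0.3239 0.1987] F [-0.1  0.3 -0. ] op 0.111
[-0.2   0.82 -0.64  1.47  0.54  1.03 -0.76]
```

View pics/g1.png

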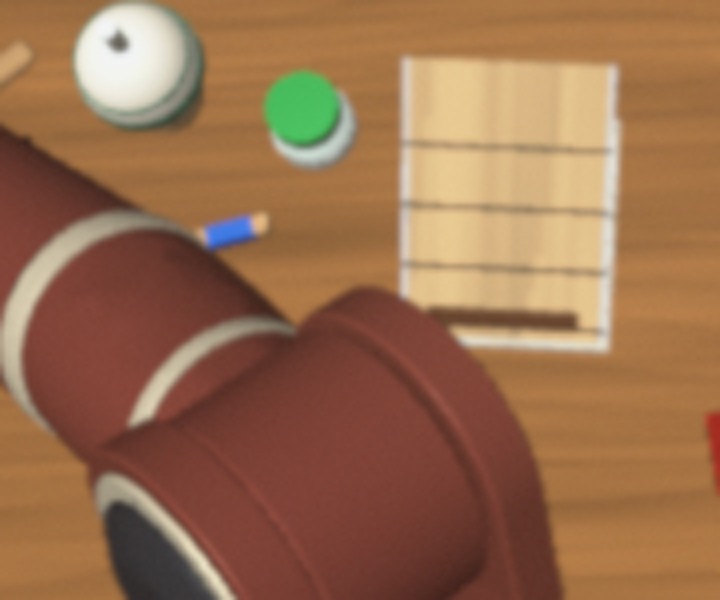

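The stick is held (opening 0.11, about 10-12 mm) and its blue end shows at crop (230,232). Next: align it with the mould's axis and push.

Run:
```python
from h import *
# release jaw kept the same sign: rotate by small yaw from the present orientation
R=Rot.from_quat(arm.read_eef_rot()); y=R.as_matrix()[:,1]; print("jaw",np.degrees(np.arctan2(y[1],y[0])))
q=(Rot.from_euler('z',np.radians(-94.3+77.8))*R)
q=ori(MX[2]+np.pi/2,0,[*loc(MX,-.2,0),.2])
arm.movep([*loc(MX,-.205,0),.2],q.tolist()); y=Rot.from_quat(arm.read_eef_rot()).as_matrix()[:,1]; print("jaw",np.degrees(np.arctan2(y[1],y[0])))
arm.line_to([*loc(MX,-.205,0),.0895],.12); st("start")
im=look("side"); cv2.imwrite("pics/s1.png",cv2.resize(im[120:320,100:330],None,fx=3.4,fy=3,interpolation=cv2.INTER_CUBIC))
for x in(-.185,-.165):
    arm.line_to([*loc(MX,x,0),.0895],.05); st(x)
```

```text
jaw 12.20102120086471
jaw -4.218298294002123
start t8.8 p [0.4802 0.4446 0.0905] F [-0.6  0.5  0.3] op 0.109
-0.185 t9.4 p [0.4785 0.4238 0.0896] F [ 0.2  0.6 -0.1] op 0.115
-0.165 t9.9 p [0.4767 0.4042 0.0897] F [-0.2  2.1 -0.6] op 0.115
```

View pics/s1.png

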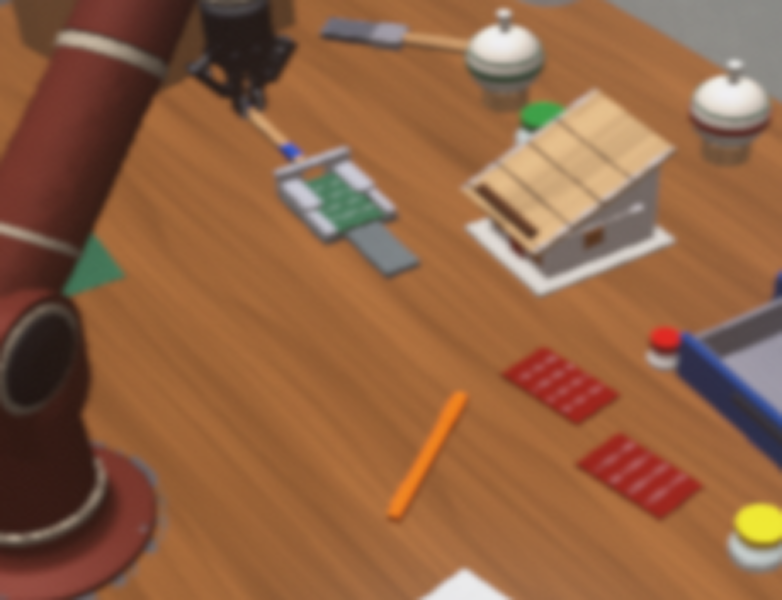

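The stick lines up with the hole in the back wall (crop (300,155)), and no third red strip is visible. Pushing on.

Run:
```python
from h import *
for x in(-.15,-.13,-.11,-.09,-.078):
    arm.line_to([*loc(MX,x,0),.0895],.05); st(x)
    if np.linalg.norm(arm.read_ft_force())>18: break
arm.pause(.1)
im=look("side"); cv2.imwrite("pics/s2.png",cv2.resize(im[120:280,130:290],None,fx=3.5,fy=3.5,interpolation=cv2.INTER_CUBIC))
```

```text
-0.15 t10.4 p [0.4756 0.3882 0.0892] F [-1.1  1.5 -0.9] op 0.113
-0.13 t10.9 p [0.4741 0.3677 0.0891] F [ 0.1  1.1 -1.2] op 0.114
-0.11 t11.5 p [0.4726 0.3479 0.0892] F [-0.8  0.8 -1. ] op 0.113
-0.09 t12.0 p [0.4714 0.3283 0.0894] F [-0.6  0.  -0.7] op 0.111
-0.078 t12.4 p [0.4704 0.3168 0.0894] F [ 0.2 -0.5 -1.3] op 0.113
```

View pics/s2.png

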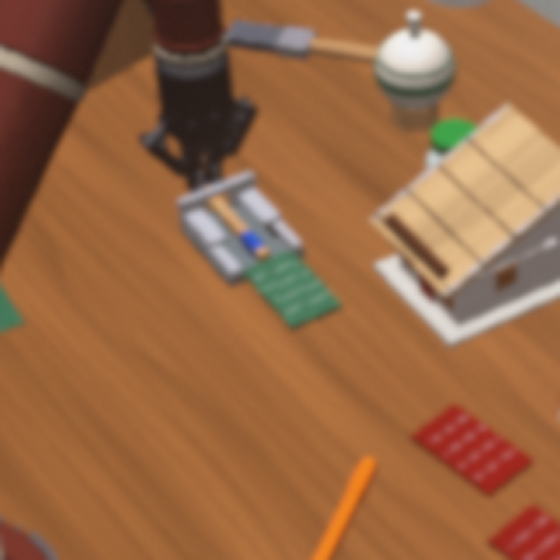

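The green strip is out on the tongue, at about (290,290) in the crop. Withdraw the stick and put it in the drawer.

Run:
```python
from h import *
arm.line_to([*loc(MX,-.21,0),.0895],.12); st("out")
arm.line_to([*loc(MX,-.21,0),.28],.2)
p=[*loc(DR,0,.04),.28]; q=ori(DR[2],0,p); y=Rot.from_quat(arm.read_eef_rot()).as_matrix()[:,1]; y2=Rot.from_quat(q).as_matrix()[:,1]; print("same sign",y@y2)
arm.movep(p,q.tolist()); st("above drawer")
s=look("side"); crop(s,250,100,512,384,2.1,"pics/s3.png")
```

```text
out t13.8 p [0.4804 0.448  0.0893] F [-0.1  0.3 -0.5] op 0.114
same sign 0.9998760267837138
above drawer t17.5 p [ 0.6162 -0.2744  0.2802] F [0.6 0.1 0. ] op 0.110
```

View pics/s3.png

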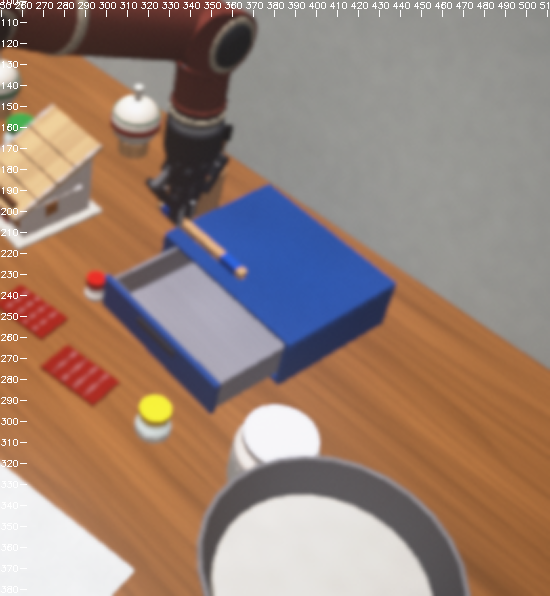

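The stick is still held, above the open drawer and parallel to its front. Lower it, let go, then move over the green strip.

Run:
```python
from h import *
g=loc(DR,-.002,.04)
arm.line_to([*g,.12],.12); arm.line_to([*g,.096],.04); st("low")
arm.move_gripper(.38,40); st("rel")
arm.line_to([*g,.28],.15)
p=[*loc(MX,.097,0),.2]; q=ori(MX[2]+np.pi/2,0,p)
arm.movep([.5,-.1,.3],arm.read_eef_rot().tolist())
arm.move_gripper(1.0)
im=look("top"); crop(im,290,50,445,235,2.5,"pics/c3.png"); cv2.imwrite("top1.png",im)
print("red");[print(b) for b in blobs(im,(0,150,60),(8,255,255),.007,200)]
print("green");[print(b) for b in blobs(im,(60,80,30),(90,255,255),.017,200)]
st()
```

```text
low t19.8 p [ 0.6138 -0.2759  0.096 ] F [ 0.7 -0.9 -0.2] op 0.113
rel t20.2 p [ 0.6138 -0.276   0.0963] F [1.  0.3 0.4] op 0.381
red
(array([432. , 365.2]), 3064.5, array([ 0.036 , -0.4305]), np.float64(-93.1), array([0.138, 0.288]))
(array([351. , 248.3]), 2419.5, array([ 0.3595, -0.2264]), np.float64(-146.2), array([0.154, 0.379]))
green
(array([128.8, 326.6]), 4422.5, array([0.1615, 0.3926]), np.float64(-95.7), array([0.157, 0.234]))
(array([217.5, 217.4]), 578.0, array([0.4563, 0.1408]), np.float64(-93.8), array([0.051, 0.097]))
(array([195.3, 127. ]), 219.0, array([0.7217, 0.203 ]), np.float64(-92.8), array([0.049, 0.05 ]))
(array([51.9, 62.9]), 841.0, array([0.9608, 0.6681]), np.float64(-175.0), array([0.114, 0.119]))
 t23.0 p [ 0.5 -0.1  0.3] F [-0.7  0.1 -0.5] op 1.000
```

View pics/c3.png

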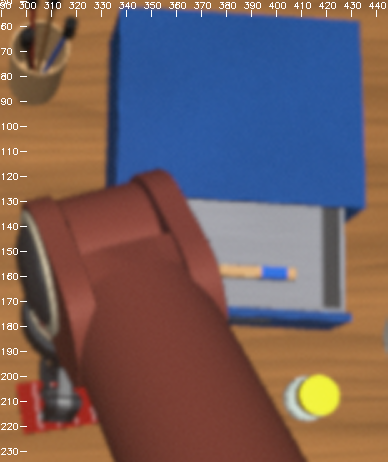

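The stick lies flat in the drawer, at raw (400,158). The arm is close by, so I shut the drawer now.

Run:
```python
from h import *
arm.move_gripper(0)
p=[*loc(DR,-.115,0),.2]; q=ori(DR[2]+np.pi/2,0,p)
arm.movep(p,q.tolist()); arm.line_to([*loc(DR,-.115,0),.115],.15); st("front")
ux=np.array([np.cos(DR[2]),np.sin(DR[2]),0])
arm.line_to([*loc(DR,-.085,0),.115],.08); st()
for x in np.arange(-.06,.065,.012):
    arm.line_to([*loc(DR,x,0),.115],.06); F=arm.read_ft_force(); print(round(x,3),"Fx %.1f"%(F@ux), "x %.4f"%(np.array(arm.read_tool_pos())[0]))
    if F@ux<-11: break
st("pushed"); 
arm.line_to([*loc(DR,x-.04,0),.115],.12); arm.line_to([*loc(DR,x-.04,0),.2],.2)
arm.move_gripper(1.0)
p=[.47,.1408,.2]; p=[.4563,.1408,.2]; q=ori(MX[2]+np.pi/2,0,p); arm.movep([*p[:2],.25],q.tolist()); st()
im=look("top"); crop(im,290,50,445,235,2.5,"pics/c4.png"); cv2.imwrite("top2.png",im)
print("red");[print(b) for b in blobs(im,(0,150,60),(8,255,255),.007,200)]
```

```text
front t25.4 p [ 0.4983 -0.3053  0.1159] F [ 0.5 -0.4  0.2] op 0.000
 t25.9 p [ 0.5272 -0.3083  0.1153] F [-0.  -0.5 -1.1] op 0.002
-0.06 Fx 0.4 x 0.5529
-0.048 Fx 1.1 x 0.5649
-0.036 Fx 0.5 x 0.5769
-0.024 Fx -0.6 x 0.5888
-0.012 Fx -0.3 x 0.6007
-0.0 Fx -0.7 x 0.6126
0.012 Fx -0.3 x 0.6246
0.024 Fx 0.3 x 0.6365
0.036 Fx -0.1 x 0.6485
0.048 Fx -9.8 x 0.6561
0.06 Fx -33.9 x 0.6578
pushed t30.0 p [ 0.6578 -0.3205  0.1149] F [-33.3   8.   23.4] op -0.001
 t33.6 p [0.4573 0.1396 0.2498] F [-0.6 -0.7  0.7] op 1.003
red
(array([299.1, 368.2]), 1781.0, array([ 0.0436, -0.0708]), np.float64(-91.5), array([0.127, 0.259]))
(array([279.6, 301. ]), 709.5, array([ 0.2232, -0.0243]), np.float64(-167.6), array([0.111, 0.148]))
(array([175.3, 242. ]), 256.0, array([0.3912, 0.2629]), np.float64(-146.3), array([0.046, 0.162]))
(array([364.9, 216.7]), 685.0, array([ 0.4453, -0.2706]), np.float64(-82.6), array([0.058, 0.101]))
(array([315. , 210.5]), 683.0, array([ 0.4675, -0.1322]), np.float64(-82.5), array([0.058, 0.1  ]))
```

View pics/c4.png

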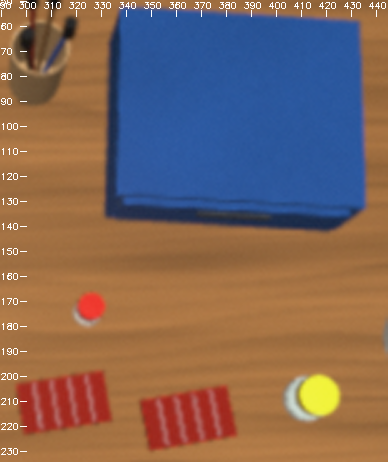

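The drawer is shut: the push hit a hard stop at 34 N, and the crop shows the panel flush with the cabinet. Both red strips are where they were. Next: find the fingertip reach at about 60 mm opening by touching the table, then pick up the green strip.

Run:
```python
from h import *
c=loc(MX,.2,0); arm.move_gripper(.69)
q=ori(MX[2]+np.pi/2,0,[*c,.12]); arm.movep([*c,.12],q.tolist()); arm.line_to([*c,.078],.1); f0=arm.read_ft_force()[2]
for z in np.arange(.076,.06,-.001):
    arm.line_to([*c,z],.03); F=arm.read_ft_force()[2]-f0
    if F>4: break
st("touch"); tip=arm.read_tool_pos()[2]; print("tip",tip,z,F)
arm.line_to([*c,.14],.2); arm.move_gripper(1.0)
g=np.array([.4566,.1415]); arm.line_to([*g,.14],.2); 
arm.line_to([*g,tip+.0115],.08); st("at green")
arm.move_gripper(.5,60); st("grip")
arm.line_to([*g,.25],.15); st("up")
im=look("side"); cv2.imwrite("pics/s4.png",cv2.resize(im[60:280,100:340],None,fx=3,fy=2.7,interpolation=cv2.INTER_CUBIC))
```

```text
touch t37.9 p [0.4494 0.0402 0.0678] F [-1.5  0.9  8.5] op 0.695
tip 0.06781304418129577 0.06699999999999999 8.059356162018473
at green t40.3 p [0.4568 0.1416 0.0796] F [ 0.3 -0.2  0. ] op 0.999
grip t40.7 p [0.4569 0.1416 0.0803] F [-0.7 -0.1  6.2] op 0.653
up t42.0 p [0.4561 0.1412 0.2492] F [0.1 0.6 0.4] op 0.649
```

View pics/s4.png

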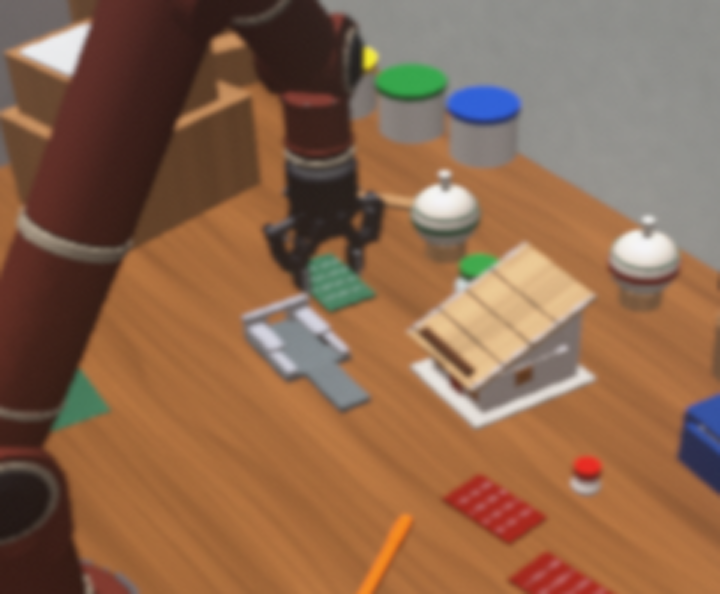

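The green strip is held at its long edges. Laying it over line 1.

```bash
cat >> h.py <<'E'
S,C=np.sin(np.radians(25)),np.cos(np.radians(25)); P=np.radians(15)
def place(k,D=.0668,dx=0,dy=0):
    x,z=.029+.04*k+dx,.0085
    w=np.array([*loc(DK,x*C-z*S,dy),.072+x*S+z*C])
    d=np.array([np.sin(P)*np.cos(DK[2]),np.sin(P)*np.sin(DK[2]),-np.cos(P)])
    tcp=lambda h:(w-(D+h)*d).tolist()
    q=ori(DK[2],P,tcp(.1)); arm.movep(tcp(.1),q.tolist()); st("above")
    arm.line_to(tcp(.02),.12); arm.line_to(tcp(.006),.05); arm.pause(.2); f0=arm.read_ft_force(); st("near")
    for h in np.arange(.005,-.0065,-.001):
        arm.line_to(tcp(h),.03); f=-(arm.read_ft_force()-f0)@d
        print("%.3f:%.1f"%(h,f),end=" ")
        if f>3: break
    st("laid"); arm.pause(.2)
    arm.move_gripper(.76,40); st("open"); arm.line_to(tcp(h+.03),.08); arm.line_to(tcp(.12),.2); arm.move_gripper(1.0)
E
python3 - <<'E'
from h import *
place(0)
arm.movep([.4676,-.1321,.22],ori(np.radians(7.5),0,[.4676,-.1321,.22]).tolist()); st()
im=look("top"); crop(im,205,100,290,205,5.5,"pics/d1.png"); s=look("side"); cv2.imwrite("side1.png",s)
print("green");[print(b) for b in blobs(im,(60,80,30),(90,255,255),.092,200)]
E
```

```text
above t42.6 p [0.5255 0.057  0.2525] F [ 0.5  1.6 -0.5] op 0.654
near t44.1 p [0.5501 0.055  0.1625] F [ 0.2 -0.6 -0.2] op 0.654
0.005:0.6 0.004:0.2 0.003:0.1 0.002:0.5 0.001:-0.0 0.000:-0.6 -0.001:9.0 laid t45.8 p [0.5517 0.0549 0.1564] F [-3.5 -0.   8.2] op 0.652
open t46.3 p [0.5519 0.0548 0.1554] F [-0.4  0.  -0.2] op 0.756
 t48.6 p [ 0.4683 -0.1308  0.2204] F [ 0.5  0.6 -0.8] op 1.000
green
(array([128.7, 326.6]), 4421.5, array([0.1773, 0.3627]), np.float64(-95.6), array([0.145, 0.216]))
(array([246.2, 171.8]), 643.5, array([0.5675, 0.052 ]), np.float64(-96.1), array([0.053, 0.094]))
(array([195.3, 127. ]), 220.0, array([0.696 , 0.1869]), np.float64(-92.8), array([0.045, 0.047]))
(array([51.9, 62.9]), 843.0, array([0.9174, 0.6177]), np.float64(-135.6), array([0.103, 0.113]))
```

View pics/d1.png

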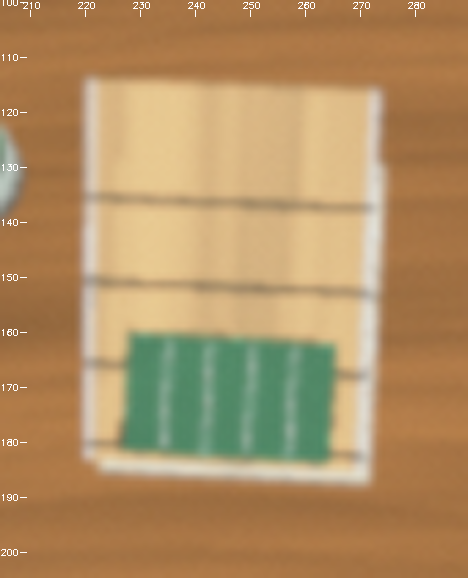

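The green strip lies square over line 1, centred at raw (246.2,171.8). That is within about 2 mm of target. Check the red strips with the side view, in case one was knocked.

Run:
```python
from h import *
im=cv2.imread("side1.png")
m=cv2.inRange(cv2.cvtColor(im,cv2.COLOR_BGR2HSV),(0,170,60),(8,255,255)); m=cv2.morphologyEx(m,cv2.MORPH_CLOSE,np.ones((5,5)))
for c in cv2.findContours(m,0,cv2.CHAIN_APPROX_NONE)[0]:
    if cv2.contourArea(c)>80:
        M=cv2.moments(c); p=(M["m10"]/M["m00"],M["m01"]/M["m00"]); print(np.round(p,1),cv2.contourArea(c),ray([p],.007,"side").round(4))
print(proj([(.4676,-.1321,.007),(.4453,-.2706,.007)],"side"))
```

```text
[287.6 278. ] 486.0 [[ 0.4467 -0.2716  0.007 ]]
[264.4 248. ] 416.5 [[ 0.4687 -0.1333  0.007 ]]
[[263.90224431 247.96304264]
 [287.06163232 278.03980419]]
```

Both red strips are unmoved to within 2 mm. Pick up the first and place it as course 2.

```bash
cat >> h.py <<'E'
def pick(g,jaw):
    q=ori(jaw,0,[*g,.2]); arm.movep([*g,.2],q.tolist()); arm.line_to([*g,.1],.15); arm.line_to([*g,.0700],.06)
    arm.move_gripper(.5,60); st("grip"); D=arm.read_tool_pos()[2]-.0035
    arm.line_to([*g,.25],.15); st("up"); return D
E
python3 - <<'E'
from h import *
D=pick([.468,-.1325],np.radians(7.6)); print(D)
im=look("side"); cv2.imwrite("pics/s5.png",cv2.resize(im[60:300,150:400],None,fx=2.4,fy=2.4,interpolation=cv2.INTER_CUBIC))
place(1,D)
arm.movep([.4453,-.2706,.22],ori(np.radians(7.6),0,[.4453,-.2706,.22]).tolist()); st()
im=look("top"); crop(im,205,100,290,205,5.5,"pics/d2.png"); s=look("side"); cv2.imwrite("side2.png",s)
print("red");[print(b) for b in blobs(im,(0,150,60),(8,255,255),.107,200)]
w=.069*C-.0085*S; print("target",loc(DK,w,0))
m=cv2.inRange(cv2.cvtColor(s,cv2.COLOR_BGR2HSV),(0,170,60),(8,255,255)); m=cv2.morphologyEx(m,cv2.MORPH_CLOSE,np.ones((5,5)))
for c in cv2.findContours(m,0,cv2.CHAIN_APPROX_NONE)[0]:
    if cv2.contourArea(c)>80:
        M=cv2.moments(c); p=(M["m10"]/M["m00"],M["m01"]/M["m00"]); print(np.round(p,1),cv2.contourArea(c),ray([p],.007,"side").round(4))
E
```

```text
grip t50.8 p [ 0.4682 -0.1325  0.0709] F [-1.2 -0.4  4.8] op 0.645
up t52.1 p [ 0.4675 -0.1325  0.2492] F [-0.2  0.4 -0.8] op 0.652
0.0673956916913317
above t53.1 p [0.5613 0.0523 0.2697] F [ 0.3 -1.2 -1.5] op 0.651
near t54.5 p [0.5861 0.0518 0.18  ] F [-0.1  0.2 -0. ] op 0.649
0.005:-0.0 0.004:-0.6 0.003:-0.4 0.002:-0.5 0.001:0.3 0.000:-0.2 -0.001:5.7 laid t56.3 p [0.5877 0.0517 0.1738] F [-2.7  0.1  5.2] op 0.652
open t56.7 p [0.5878 0.0516 0.1728] F [ 0.2  0.7 -0.1] op 0.761
 t59.5 p [ 0.4463 -0.2692  0.2204] F [-0.3  0.7 -0.4] op 1.001
red
(array([499.9, 355.5]), 1115.5, array([ 0.0805, -0.5653]), np.float64(176.5), array([0.077, 0.133]))
(array([497.3, 292.5]), 1125.5, array([ 0.2353, -0.57  ]), np.float64(174.7), array([0.083, 0.142]))
(array([364.5, 216.9]), 668.0, array([ 0.438 , -0.2445]), np.float64(-82.1), array([0.053, 0.092]))
(array([246.3, 156.8]), 746.0, array([0.6041, 0.0499]), np.float64(-96.0), array([0.057, 0.098]))
target [0.60490969 0.050061  ]
[287.6 278. ] 487.5 [[ 0.4466 -0.2717  0.007 ]]
[262.3 177.8] 267.0 [[0.6869 0.1485 0.007 ]]
```

View pics/d2.png

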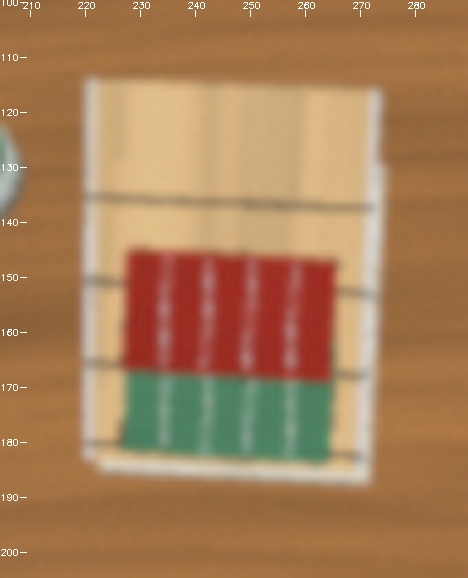

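Course 2 lies square, with its lower edge at raw row 168 on line 2, about 1 mm from target. The second red strip has not moved. Place it as course 3.

Run:
```python
from h import *
D=pick([.4457,-.271],np.radians(7.6)); print(D)
place(2,D)
arm.movep([.45,-.3,.35],arm.read_eef_rot().tolist()); arm.pause(.5); st()
im=look("top"); s=look("side")
a=cv2.resize(im[95:200,205:290],None,fx=4.5,fy=4.5,interpolation=cv2.INTER_CUBIC); b=cv2.resize(s[130:235,220:310],None,fx=4.5,fy=4.5,interpolation=cv2.INTER_CUBIC)
cv2.imwrite("pics/e1.png",np.hstack([a,b])); cv2.imwrite("top_end.png",im)
print("red");[print(b) for b in blobs(im,(0,150,60),(8,255,255),.115,200)]
print("green");[print(b) for b in blobs(im,(60,80,30),(90,255,255),.088,150)]
print("target",loc(DK,.109*C-.0085*S,0))
```

```text
grip t61.8 p [ 0.4459 -0.2711  0.071 ] F [-1.   0.4  5.9] op 0.652
up t63.1 p [ 0.4452 -0.2709  0.2491] F [-0.9  0.8 -0.2] op 0.649
0.0674574714180999
above t64.5 p [0.5978 0.0486 0.2869] F [ 0.1 -0.  -0.9] op 0.652
near t65.9 p [0.6222 0.0486 0.197 ] F [-1.1  0.4 -0.7] op 0.651
0.005:-0.4 0.004:-0.5 0.003:0.5 0.002:0.1 0.001:-0.4 0.000:0.1 -0.001:6.0 laid t67.7 p [0.6238 0.0485 0.1908] F [-2.  -0.6  5.3] op 0.651
open t68.1 p [0.6239 0.0483 0.1897] F [-0.1 -0.  -0.6] op 0.763
 t71.5 p [ 0.4501 -0.2998  0.35  ] F [ 0.7 -0.  -1. ] op 1.003
red
(array([501. , 309.3]), 3026.5, array([ 0.1949, -0.5713]), np.float64(-4.7), array([0.07, 0.41]))
(array([246.5, 149. ]), 1326.5, array([0.6229, 0.0482]), np.float64(-94.9), array([0.099, 0.1  ]))
green
(array([128.8, 326.6]), 4427.5, array([0.1764, 0.3642]), np.float64(-95.6), array([0.146, 0.218]))
(array([245.9, 175.5]), 384.5, array([0.5583, 0.0535]), np.float64(-95.8), array([0.033, 0.093]))
(array([195.3, 127. ]), 220.0, array([0.6974, 0.1878]), np.float64(-92.8), array([0.045, 0.047]))
(array([51.9, 62.8]), 846.0, array([0.9198, 0.6204]), np.float64(-151.0), array([0.105, 0.111]))
target [0.64101852 0.0468388 ]
```

View pics/e1.png

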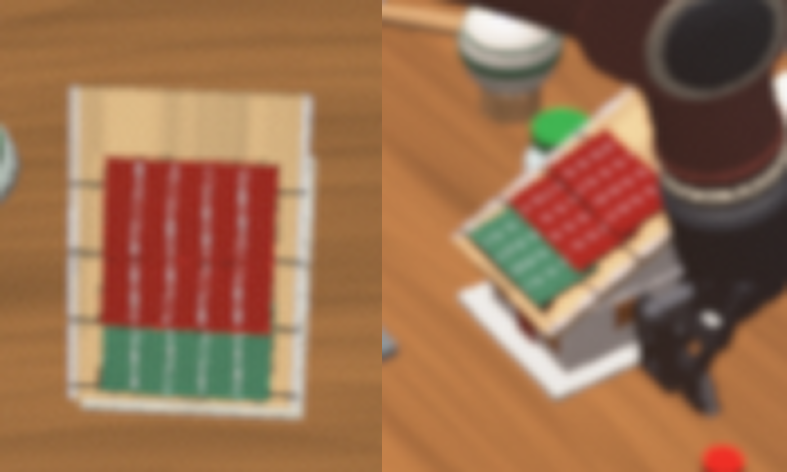

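```bash
python3 -c "
import cv2;cv2.imwrite('pics/e2.png',cv2.resize(cv2.imread('top_end.png'),(800,600)))"
```

```text
(no output)
```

View pics/e2.png

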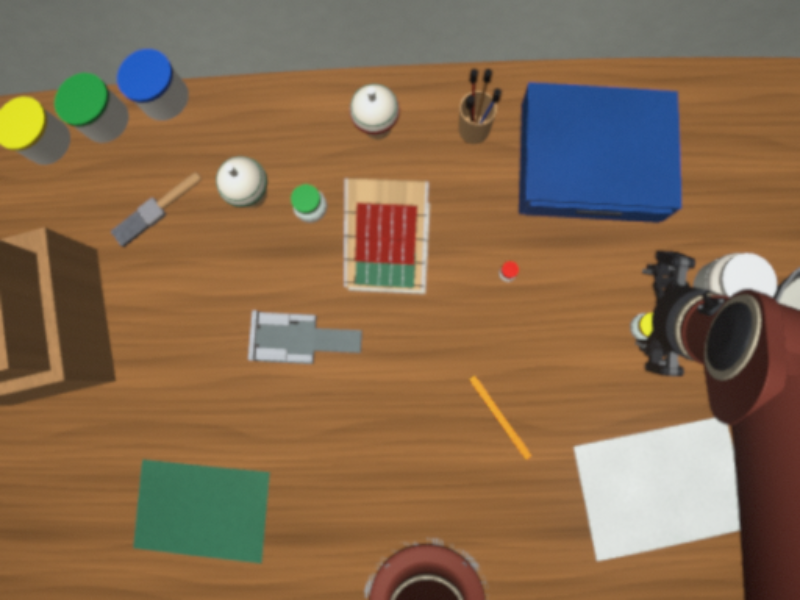

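Three courses sit on their lines and the red pair's centre matches the plan to within 2 mm. The drawer is shut, the jars and bauble are in place, there is no third red strip, and the arm is clear at 0.35 m. Handing in.

```bash
python3 -c "
from h import *
print(ticket.finish_job()); st()"
```

```text
the job is handed in; nothing more can be done
None
the job is handed in; nothing more can be done
```

The job is done and handed in at about 72 s on the robot's clock, with no verdict reported. I pushed the green strip out with the stick, put the stick in the drawer and shut it. I then laid the green strip on line 1 and the two red strips on lines 2 and 3. Only two red strips were there.

**Roof:** in the last top and side pictures the three courses overlap, square and centred. The green strip and the first red one were each within about 2 mm of target when laid, and the centre of the two red strips together matched within 2 mm. Each strip touched down within 1 mm of the expected height.

**Drawer:** I saw the stick flat inside before shutting it. The last push met a hard stop at about 34 N, under the 40 N limit, and the panel looks flush with the cabinet. I did not measure the gap.

**Jars and bauble:** none looked moved in the last overview. The gripper partly hid the yellow jar there, but it had not moved in an earlier picture.

No checks failed or disagreed, and I noticed no grip slip or knocked-aside part.

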